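Find the rocking busbar on a battery module and press it home

ROBOT

A 6-joint arm with a two-finger parallel gripper is mounted at the origin on the work surface. World frame = base frame: x ahead of the robot, y to its left, z up, the work surface at z = 0. Lengths are in m, angles in rad, forces in N, time in s.
With the tool pointing down it reaches from about 0.225 to 0.725 m from the base axis. Payload 3.1 kg.
Tool frame: the origin (TCP) lies on the centre line of the jaws, within the pads' length; the fingertips stand 25 mm ahead of it and the grasp point (between the pads) lies 6 mm ahead of it (bot.tcp_to_tips is the z of the fingertips in the tool frame, in m); z points along the fingers, y is the line along which they close (so a half turn about z gives the same grasp; the last joint's range is limited). The gripper opens to 85 mm and grips with 20 to 120 N. Pads are 22 mm wide; open, the fingers measure 114 mm over their backs; the gripper's body (76 mm by 85 mm) begins 54 mm behind the grasp point. The pads swing forward as they close: fully open they stand 13 mm farther back than shut.
Start: joints at [-1.367, 0.048, 0.099, 1.622, 0, 1.443], TCP at [0.171, -0.496, 0.256] pointing down, gripper open.
Joint ranges: [-2.91, 2.91], [-0.99, 1.94], [-1.21, 1.42], [-2.12, 2.29], [-1.49, 1.47], [-3.14, 3.14]. Speed limits (rad/s): [2.79, 2.79, 3.14, 3.14, 3.14, 3.14].

INTERFACE

Orientations are given as a rotation vector (axis times angle).
In Python, from station import bot gives the robot as it stands.
- The arm moves only by the shell command python3 -m pendant 'ROWS' [FORCE]. ROWS is JSON, a list of rows, each a list of 7 numbers: the shift along the world's x, y, z as a fraction of full scale, then the turn, a rotation vector about the world's x, y, z as a fraction of full scale, then the opening, from 0 (shut) to 1 (fully open). In form: [[tx, ty, tz, wx, wy, wz, hand], ...]. A call has 1 to 20 rows; each row shifts and turns the commanded pose from where the row before left it; what a row does not reach is not made up. Full scale, the value 1, is 2.5 cm for a shift and 2 pi rad for a turn. A row lasts 1/8 s, in which the tool goes at most 62.5 mm and 10.7 degrees, less where a joint would pass 70% of its speed; a pose out of reach is approached as far as the arm can. A call with a number of a shift or a turn outside -1 to 1 is refused whole. A call with a gripper value outside its range is refused whole. The fingers move at their own pace and stop on an object; FORCE is the grip in N (left out, the last holds). Time passes only in rows, so rows that do not move let the fingers close. It gives the time, the measured TCP pose, the force, the opening and the grip force at its end, in the units of the state.
- bot.get_state(): the state, without advancing time (a new reading comes with each control period).
- bot.read_camera(name): name is "scene" or "side" or "wrist"; returns a dict with "img" (384x512x3 uint8, red, green, blue), "camera_matrix" (3x3 intrinsics, pixels), "extrinsics" (4x4, takes a point from world to camera coordinates); the wrist camera has in their place "T_tool_cam" (4x4, takes a point from camera to tool coordinates, whose origin is the TCP and whose axes are the flange's). Camera axes: x right, y down, z forward; pixel columns grow to the right and rows downward; lengths in m; the calibration is good to about 2 mm. A picture is of the moment at which its call begins: read the wrist's pose just before it. There is no depth.
- bot.hand_in(): hands the job in; it is judged then, once.
The state is a dict: "clock": time; "joint_pos": joint angles; "qd": joint speeds; "joint_torque": joint torques, N m; "tcp_pos": TCP position; "ee_rot": TCP orientation; "wrist_force": force on the tool from outside, world axes, zero at the start; "wrist_torque": the same for the moment, N m; "grip_width": finger opening in m; "grasp_force": force on a finger pad.
Only numpy, scipy, OpenCV 4.12 (cv2) and the standard library are available. Lean on these libraries where they do the work, as an engineer would, in place of code of your own. Each camera call takes 0.05 s, during which the arm holds its last target. There are 200 camera calls.

TASK

One of the six silver busbars on the battery module has not gone home on its post and rocks when you press on its end; press the bars gently with your fingertips to find which. Push that one fully down so that it lies flat on both its terminals, and finish while still holding it down with the fingertips, ready for the weld. Do not lift any bar, and leave the caps and tools as they are.

Things in the scene. Friction and masses are not known exactly. Their poses are not given: they have to be found in the camera images.
- module: battery module fixed on a 270 x 300 x 12 mm base plate: black carrier with two rows of three silver bars, orange duct between the rows. Origin: middle of the base plate's underside, on the table; x across the rows away from the robot, y along the rows to the left, z up; turned up to 0.3 rad. Bay centres: x = -72 mm (near row) or +72 mm (far row), y = -52, 0, +52 mm.
- seat (a point): top face of the copper terminal under the duct-side end of bar_2, 100 mm above the table; x, y, z as the module's. Each bay has a terminal at this height under either end of its bar, from 22 to 46 mm off the bar's middle. A seated bar lies on both: underside at 100 mm, end pads' top at 103, fold's top at 110 mm; it gives nowhere when pressed.
- post (a point): middle of bar_2's bay at terminal height (100 mm); a locating post 12 mm across is hidden there under each bar. The one unseated bar, in any bay, sits level on its tight post about 4 mm high. Under 1 N on an end pad tips it 0.08 rad until that end meets its terminal; let go, it swings back. Pressed on the fold it holds to about 14 N, then goes down and stays. Light pressing on an end does not seat it.
- duct (a point): middle of the top of the orange duct lid between the rows, 105 mm above the table, 30 mm wide along x, 190 mm along y; x, y, z as the module's. Black straps on it reach 107.5 mm, clip loops beside it at the ribs 115 mm. Black ribs 109 mm high surround each bay, 0.7 mm off the bar on every side.
- bar_1: silver aluminium busbar in the near row, right bay seen from the robot: plate 96 (its x) x 46 (its y) x 3 mm, crossed in its middle by a raised fold 22 mm wide along x, 46 mm along y, its top 10 mm over the underside. Flat end pads reach from 11 to 48 mm either side of the middle along x. Origin: middle of the underside, z up. May be the unseated one: see seat and post.
- bar_2: silver aluminium busbar in the near row, middle bay seen from the robot: plate 96 (its x) x 46 (its y) x 3 mm, crossed in its middle by a raised fold 22 mm wide along x, 46 mm along y, its top 10 mm over the underside. Flat end pads reach from 11 to 48 mm either side of the middle along x. Origin: middle of the underside, z up. May be the unseated one: see seat and post.
- bar_3: silver aluminium busbar in the near row, left bay seen from the robot: plate 96 (its x) x 46 (its y) x 3 mm, crossed in its middle by a raised fold 22 mm wide along x, 46 mm along y, its top 10 mm over the underside. Flat end pads reach from 11 to 48 mm either side of the middle along x. Origin: middle of the underside, z up. May be the unseated one: see seat and post.
- bar_4: silver aluminium busbar in the far row, right bay seen from the robot: plate 96 (its x) x 46 (its y) x 3 mm, crossed in its middle by a raised fold 22 mm wide along x, 46 mm along y, its top 10 mm over the underside. Flat end pads reach from 11 to 48 mm either side of the middle along x. Origin: middle of the underside, z up. May be the unseated one: see seat and post.
- bar_5: silver aluminium busbar in the far row, middle bay seen from the robot: plate 96 (its x) x 46 (its y) x 3 mm, crossed in its middle by a raised fold 22 mm wide along x, 46 mm along y, its top 10 mm over the underside. Flat end pads reach from 11 to 48 mm either side of the middle along x. Origin: middle of the underside, z up. May be the unseated one: see seat and post.
- bar_6: silver aluminium busbar in the far row, left bay seen from the robot: plate 96 (its x) x 46 (its y) x 3 mm, crossed in its middle by a raised fold 22 mm wide along x, 46 mm along y, its top 10 mm over the underside. Flat end pads reach from 11 to 48 mm either side of the middle along x. Origin: middle of the underside, z up. May be the unseated one: see seat and post.
- cap_red: loose red terminal cap, 20 mm across, 24 mm high, standing on the module's far left corner at 104 mm; origin: middle of its underside. Leave alone.
- cap_black: loose black terminal cap, same size, standing on the module's far right corner at 104 mm; origin: middle of its underside. Leave alone.
- screwdriver: orange insulated screwdriver, 200 mm long, lying on the table to the right; origin at its middle, underside. Leave alone.
- multimeter: yellow and black multimeter, 150 x 76 x 40 mm, lying on the table to the left; origin: middle of its underside. Leave alone.
- cleaner: white bottle with blue cap, 56 mm across, 150 mm high, on the table far left; origin: middle of its underside. Leave alone.
- tape: roll of amber tape, 90 mm across, 19 mm high, lying on the table far right; origin: middle of its underside. Leave alone.
- nut_cup: small steel cup, 56 mm across, 45 mm high, on the table beyond the module; origin: middle of its underside. Leave alone.
Mind the look-alikes: they are no part of the job. What is shaped like the bar_5 but brown or turquoise is not meant. What is shaped like the bar_1 but yellow is not meant.

How it is judged:
By the outcome, as a careful person would: the job done as asked, in the order asked, and still so for the second after the job is handed in, while the arm keeps its last pose, push and grip.
It also fails if it takes over 64 s, if anything falls off the work surface, if the arm or the gripper's body presses on something with over 40 N, if the wrist force passes 120 N, or if a joint passes its speed limit or range.

## Working session

There is one attempt and no reset: what is moved stays moved. The work goes in short steps, Python scripts to look and compute and a shell command to move; the robot and the scene stay as the last step left them, time stands still between calls to the robot, and variables do not carry over. Pictures are saved under pics/ and viewed, at most 10 in all, crops included, and the job is handed in when it is done.

```bash
mkdir -p pics
python3 - <<'E'
from station import bot
import cv2,numpy as np
s=bot.get_state();print(s['clock'],s['tcp_pos'],s['ee_rot'],s['wrist_force'],bot.tcp_to_tips)
for n in ('scene','side'):
    c=bot.read_camera(n);cv2.imwrite(f'pics/{n}0.png',cv2.resize(c['img'][:,:,::-1],(800,600),interpolation=cv2.INTER_CUBIC))
    np.savez(n+'.npz',K=c['camera_matrix'],E=c['extrinsics'],img=c['img']);print(c['extrinsics'].round(2).tolist())
E
```

```text
0.0 [ 0.17088883 -0.49583593  0.25512139] [-3.09618234e+00 -5.18385924e-01  1.57176685e-04] [0.09776545 0.57807228 0.04869811] 0.025
[[0.66, 0.75, -0.01, -0.36], [0.5, -0.45, -0.74, -0.18], [-0.57, 0.48, -0.67, 1.5], [0.0, 0.0, 0.0, 1.0]]
[[-0.94, -0.34, -0.01, 0.52], [-0.21, 0.61, -0.76, 0.16], [0.27, -0.72, -0.65, 1.39], [0.0, 0.0, 0.0, 1.0]]
```

View pics/scene0.png

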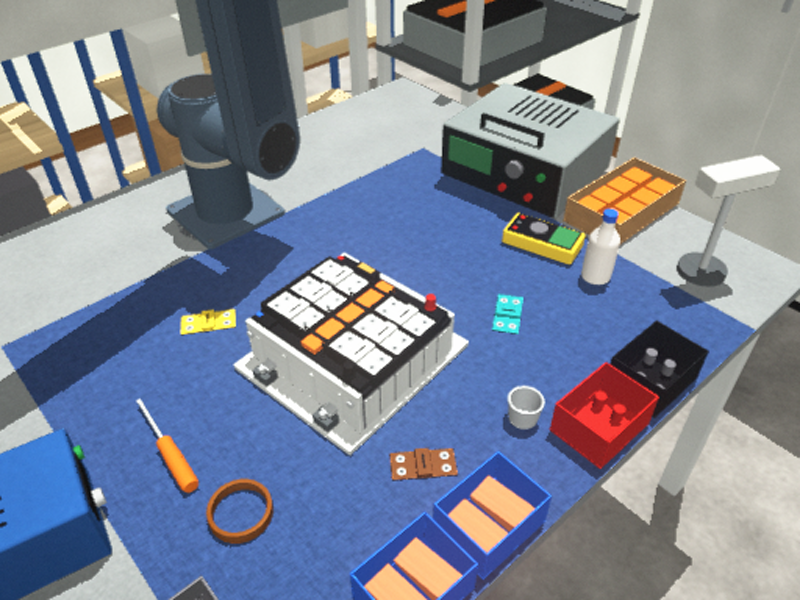

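View pics/side0.png

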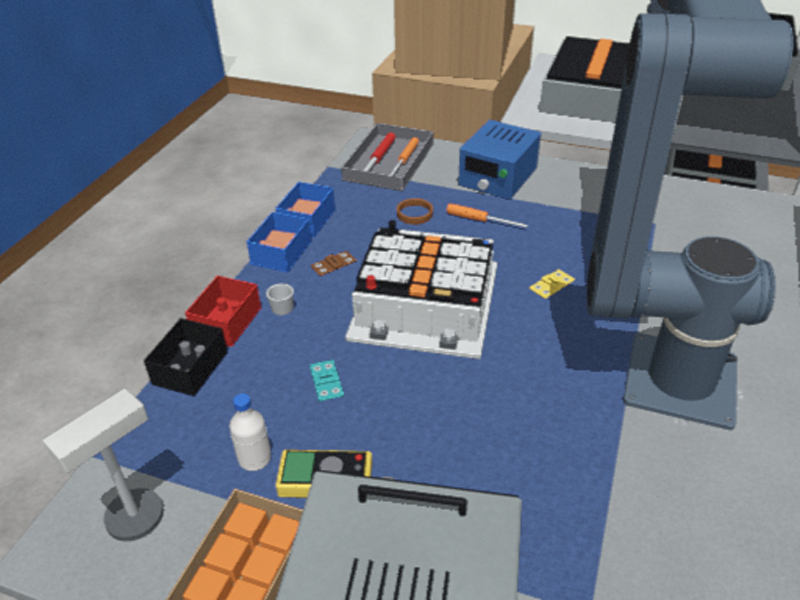

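The scene view (800 px wide) shows the module's plate corners at (235,367), (350,451) and (467,342). The side view has them at (348,340) and (480,355). Look-alikes: yellow (208,321), brown (423,463) and turquoise (508,313) all lie loose on the table. The silver bars in the module are the ones meant.

```bash
cat > h.py <<'E'
import numpy as np,cv2
def ray(K,E,uv,z):
    d=E[:3,:3].T@np.linalg.inv(K)@[uv[0],uv[1],1]; o=-E[:3,:3].T@E[:3,3]
    return o+d*(z-o[2])/d[2]
def proj(K,E,P):
    q=(E[:3,:3]@np.atleast_2d(P).T).T+E[:3,3]; q=q@K.T; return q[:,:2]/q[:,2:]
def mod(p,P):
    c,s=np.cos(p[2]),np.sin(p[2]);P=np.atleast_2d(P)
    return np.c_[p[0]+c*P[:,0]-s*P[:,1],p[1]+s*P[:,0]+c*P[:,1],P[:,2]]
E
python3 - <<'E'
from h import *
from scipy.optimize import least_squares
S=np.load('scene.npz');D=np.load('side.npz')
obs=[(S,(235,367),(-.135,-.15,.01)),(S,(350,451),(.135,-.15,.006)),(S,(467,342),(.135,.15,.01)),(D,(348,340),(.135,.15,.006)),(D,(480,355),(-.135,.15,.006))]
f=lambda p:np.concatenate([(proj(c['K'],c['E'],mod(p,P))-np.array(u)*.64).ravel() for c,u,P in obs])
r=least_squares(f,[.45,0,0]);print(r.x,r.fun.round(1))
E
```

```text
[ 0.52478197 -0.06226566  0.15246513] [-1.8 -0.8  0.4  1.5  0.2 -1.4 -1.6 -0.1  0.5  1. ]
```

```bash
python3 -m pendant '[[0.71,0.87,0.12,0,0,-0.0014,0],[0.71,0.87,0.12,0,0,-0.0014,0],[0.71,0.87,0.12,0,0,-0.0014,0],[0.71,0.87,0.12,0,0,-0.0014,0],[0.71,0.87,0.12,0,0,-0.0014,0],[0.71,0.87,0.12,0,0,-0.0014,0],[0.71,0.87,0.12,0,0,-0.0014,0],[0.71,0.87,0.12,0,0,-0.0014,0],[0.71,0.87,0.12,0,0,-0.0014,0],[0.71,0.87,0.12,0,0,-0.0014,0],[0.71,0.87,0.12,0,0,-0.0014,0],[0.71,0.87,0.12,0,0,-0.0014,0],[0.71,0.87,0.12,0,0,-0.0014,0],[0.71,0.87,0.12,0,0,-0.0014,0],[0.71,0.87,0.12,0,0,-0.0014,0],[0.71,0.87,0.12,0,0,-0.0014,0],[0.71,0.87,0.12,0,0,-0.0014,0],[0.71,0.87,0.12,0,0,-0.0014,0],[0,0,0,0,0,0,0],[0,0,0,0,0,0,0]]'
python3 - <<'E'
from station import bot
import cv2,numpy as np
from h import *
s=bot.get_state();c=bot.read_camera('wrist')
R=cv2.Rodrigues(np.array(s['ee_rot']))[0];T=np.eye(4);T[:3,:3]=R;T[:3,3]=s['tcp_pos'];E=np.linalg.inv(T@c['T_tool_cam'])
np.savez('w1.npz',K=c['camera_matrix'],E=E,img=c['img']);print(c['T_tool_cam'].round(3).tolist(),s['wrist_force'],R.round(3).tolist())
im=cv2.resize(c['img'][:,:,::-1],(800,600),interpolation=cv2.INTER_CUBIC)
cv2.imwrite('pics/w1.png',im)
E
```

```text
clock: 2.6
tcp_pos: [0.4901, -0.1051, 0.3098]
ee_rot: [3.13, 0.272, -0.002]
wrist_force: [0.1, -0.2, -0.5]
grip_width: -0.0001
grasp_force: 0.0
[[-0.0, -0.957, -0.292, 0.075], [1.0, -0.0, 0.0, 0.001], [-0.001, -0.292, 0.957, -0.118], [0.0, 0.0, 0.0, 1.0]] [ 0.086569   -0.17035102 -0.49458733] [[0.985, 0.173, -0.001], [0.173, -0.985, -0.0], [-0.001, -0.0, -1.0]]
```

View pics/w1.png

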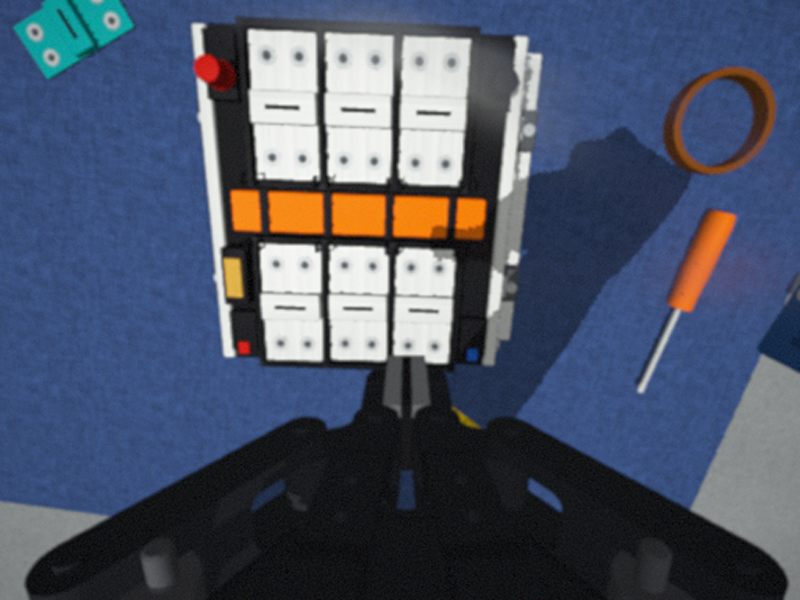

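The wrist view shows all six bars. The fold slots are at (282,107), (358,110) and (433,113) in the far row, and (290,309), (358,309) and (424,311) in the near row. The duct lid's middle is at (360,215).

Run:
```python
from h import *
from scipy.optimize import least_squares
S=np.load('scene.npz');D=np.load('side.npz');W=np.load('w1.npz')
ob=[(W,(282,107),(.072,.052,.11)),(W,(358,110),(.072,0,.11)),(W,(433,113),(.072,-.052,.11)),(W,(290,309),(-.072,.052,.11)),(W,(358,309),(-.072,0,.11)),(W,(424,311),(-.072,-.052,.11))]
o2=[(S,(235,367),(-.135,-.15,.01)),(S,(350,451),(.135,-.15,.006)),(S,(467,342),(.135,.15,.01)),(D,(348,340),(.135,.15,.006)),(D,(480,355),(-.135,.15,.006))]
def fit(obs,n):
    f=lambda p:np.concatenate([(proj(c['K'],c['E'],mod(p,P)+[0,0,p[3] if n==4 else 0])-np.array(u)*.64).ravel() for c,u,P in obs])
    r=least_squares(f,[.5,-.06,.15,0][:n]);print(r.x.round(4),r.fun.round(1));return r.x
fit(ob,3);fit(ob,4);p=fit(ob+o2,3)
p=fit(ob,3)
for i,(x,y) in enumerate([(-.072,-.052),(-.072,0),(-.072,.052),(.072,-.052),(.072,0),(.072,.052)]):
    print(i+1,[mod(p,(x+d,y,0))[0,:2].round(4).tolist() for d in (-.035,0,.035)])
```

```text
[ 0.5242 -0.0639  0.1402] [ 0.   0.6 -0.3  0.5 -0.1  0.3  1.  -1.5 -0.3 -0.2 -0.4 -0.2]
[ 0.5244 -0.0642  0.14    0.0026] [-0.4  0.2 -0.3  0.   0.4 -0.1  0.7 -0.9 -0.3  0.4 -0.1  0.5]
[ 0.5243 -0.0638  0.145 ] [-0.5  0.8 -0.7  0.4 -0.5 -0.1  1.2 -1.4 -0.1 -0.3 -0.2 -0.4 -2.4 -1.
 -0.9  1.7 -0.2 -0.8 -1.5 -0.6  0.4  0.9]
[ 0.5242 -0.0639  0.1402] [ 0.   0.6 -0.3  0.5 -0.1  0.3  1.  -1.5 -0.3 -0.2 -0.4 -0.2]
1 [[0.4255, -0.1304], [0.4602, -0.1255], [0.4949, -0.1206]]
2 [[0.4183, -0.0789], [0.4529, -0.074], [0.4876, -0.0691]]
3 [[0.411, -0.0274], [0.4457, -0.0225], [0.4803, -0.0176]]
4 [[0.5681, -0.1102], [0.6028, -0.1054], [0.6375, -0.1005]]
5 [[0.5609, -0.0588], [0.5955, -0.0539], [0.6302, -0.049]]
6 [[0.5536, -0.0073], [0.5883, -0.0024], [0.6229, 0.0025]]
```

The fit is good. The residual at bar_3's slot suggests that it stands a little high, so I'll press it first on its near end.

```bash
python3 -m pendant '[[-0.385,0.39,-0.85,0,0,-0.0007,0],[-0.385,0.39,-0.85,0,0,-0.0007,0],[-0.385,0.39,-0.85,0,0,-0.0007,0],[-0.385,0.39,-0.85,0,0,-0.0007,0],[-0.385,0.39,-0.85,0,0,-0.0007,0],[-0.385,0.39,-0.85,0,0,-0.0007,0],[-0.385,0.39,-0.85,0,0,-0.0007,0],[-0.385,0.39,-0.85,0,0,-0.0007,0],[0,0,0,0,0,0,0],[0,0,0,0,0,0,0]]'
```

```text
clock: 3.9
tcp_pos: [0.414, -0.0276, 0.1412]
ee_rot: [3.133, 0.216, 0.002]
wrist_force: [-0.3, -0.0, 0.3]
grip_width: 0.0001
grasp_force: 0.0
```

```bash
python3 -m pendant '[[0,0,-0.1,0,0,0,0],[0,0,-0.1,0,0,0,0],[0,0,-0.1,0,0,0,0],[0,0,0,0,0,0,0]]'; for i in 1; do :; done
python3 -m pendant '[[0,0,-0.06,0,0,0,0],[0,0,0,0,0,0,0]]'
python3 -m pendant '[[0,0,-0.06,0,0,0,0],[0,0,0,0,0,0,0]]'
python3 -m pendant '[[0,0,-0.06,0,0,0,0],[0,0,0,0,0,0,0]]'
```

```text
clock: 4.4
tcp_pos: [0.4134, -0.0268, 0.1325]
ee_rot: [-3.134, -0.217, 0.001]
wrist_force: [-0.3, -0.2, 0.3]
grip_width: -0.0001
grasp_force: 0.0
clock: 4.65
tcp_pos: [0.4134, -0.0268, 0.1312]
ee_rot: [-3.134, -0.217, 0.0]
wrist_force: [-0.0, -0.1, -0.8]
grip_width: 0.0003
grasp_force: 0.1
clock: 4.9
tcp_pos: [0.4136, -0.0269, 0.13]
ee_rot: [3.134, 0.217, 0.001]
wrist_force: [-0.2, -0.2, 1.2]
grip_width: 0.0003
grasp_force: 0.5
clock: 5.15
tcp_pos: [0.4137, -0.0269, 0.1297]
ee_rot: [3.134, 0.217, 0.002]
wrist_force: [-1.5, 0.0, 7.3]
grip_width: -0.0002
grasp_force: 3.6
```

```bash
python3 -m pendant '[[0,0,0.25,0,0,0,0],[0,0,0.25,0,0,0,0],[0.144,-1,0,0,0,0,0],[0.144,-1,0,0,0,0,0],[0,-0.06,0,0,0,0,0],[0,0,-0.2,0,0,0,0],[0,0,-0.1,0,0,0,0],[0,0,0,0,0,0,0]]'
python3 -m pendant '[[0,0,-0.04,0,0,0,0],[0,0,0,0,0,0,0]]'
python3 -m pendant '[[0,0,-0.04,0,0,0,0],[0,0,0,0,0,0,0]]'
python3 -m pendant '[[0,0,-0.04,0,0,0,0],[0,0,0,0,0,0,0]]'
python3 -m pendant '[[0,0,-0.04,0,0,0,0],[0,0,0,0,0,0,0]]'
```

```text
clock: 6.15
tcp_pos: [0.4203, -0.0776, 0.1328]
ee_rot: [-3.133, -0.219, 0.001]
wrist_force: [0.5, -1.5, -0.3]
grip_width: -0.0001
grasp_force: 0.0
clock: 6.4
tcp_pos: [0.4207, -0.0782, 0.1323]
ee_rot: [-3.134, -0.218, -0.0]
wrist_force: [-0.3, -0.2, -0.5]
grip_width: 0.0001
grasp_force: 0.0
clock: 6.65
tcp_pos: [0.4207, -0.0784, 0.1313]
ee_rot: [-3.134, -0.217, 0.0]
wrist_force: [0.1, -0.4, -0.3]
grip_width: 0.0001
grasp_force: 0.0
clock: 6.9
tcp_pos: [0.4206, -0.0784, 0.1302]
ee_rot: [-3.134, -0.217, 0.0]
wrist_force: [0.7, 0.9, -0.3]
grip_width: 0.0
grasp_force: 0.0
clock: 7.15
tcp_pos: [0.4206, -0.0783, 0.1292]
ee_rot: [-3.134, -0.217, 0.0]
wrist_force: [0.4, 0.8, -0.0]
grip_width: 0.0003
grasp_force: 0.0
```

```bash
python3 -m pendant '[[0,0,-0.04,0,0,0,0],[0,0,0,0,0,0,0]]'
python3 -m pendant '[[0,0,-0.04,0,0,0,0],[0,0,0,0,0,0,0]]'
python3 -m pendant '[[0,0,-0.04,0,0,0,0],[0,0,0,0,0,0,0]]'
```

```text
clock: 7.4
tcp_pos: [0.4206, -0.0783, 0.1282]
ee_rot: [-3.134, -0.217, 0.0]
wrist_force: [0.5, 0.6, -0.1]
grip_width: 0.0
grasp_force: 0.0
clock: 7.65
tcp_pos: [0.4207, -0.0784, 0.128]
ee_rot: [3.134, 0.217, 0.0]
wrist_force: [-1.9, 0.3, 4.6]
grip_width: 0.0002
grasp_force: 2.4
clock: 7.9
tcp_pos: [0.4207, -0.0784, 0.128]
ee_rot: [3.134, 0.217, 0.001]
wrist_force: [-4.4, 1.0, 9.7]
grip_width: -0.0001
grasp_force: 4.7
```

Bar_2 is hard at a tip height of 103 mm, but bar_3's end only stopped at about 105 mm after soft contact from about 106 mm. Bar_3 therefore looks tipped. A light touch on its fold should confirm this: 114 mm if unseated, 110 mm if seated.

```bash
python3 -m pendant '[[0,0,0.4,0,0,0,0],[0,0,0.4,0,0,0,0],[0.4,0.8,0,0,0,0,0],[0.4,0.8,0,0,0,0,0],[0.2,0.63,0,0,0,0,0],[0,0,-0.16,0,0,0,0],[0,0,0,0,0,0,0]]'
python3 -m pendant '[[0,0,-0.04,0,0,0,0],[0,0,0,0,0,0,0]]'
python3 -m pendant '[[0,0,-0.04,0,0,0,0],[0,0,0,0,0,0,0]]'
python3 -m pendant '[[0,0,-0.04,0,0,0,0],[0,0,0,0,0,0,0]]'
python3 -m pendant '[[0,0,-0.04,0,0,0,0],[0,0,0,0,0,0,0]]'
```

```text
clock: 8.78
tcp_pos: [0.4451, -0.0228, 0.1417]
ee_rot: [3.134, 0.217, -0.002]
wrist_force: [-0.8, 0.5, 0.3]
grip_width: 0.0002
grasp_force: 0.0
clock: 9.02
tcp_pos: [0.4455, -0.0231, 0.1412]
ee_rot: [3.134, 0.216, -0.0]
wrist_force: [-0.6, 0.9, -0.4]
grip_width: 0.0
grasp_force: 0.0
clock: 9.28
tcp_pos: [0.4456, -0.0228, 0.1403]
ee_rot: [3.134, 0.217, -0.0]
wrist_force: [0.4, 0.4, -1.3]
grip_width: -0.0002
grasp_force: 0.0
clock: 9.52
tcp_pos: [0.4457, -0.0226, 0.1392]
ee_rot: [-3.134, -0.217, 0.0]
wrist_force: [1.0, 0.2, 0.4]
grip_width: 0.0
grasp_force: 0.0
clock: 9.78
tcp_pos: [0.4458, -0.0226, 0.139]
ee_rot: [3.134, 0.217, 0.001]
wrist_force: [-1.9, -0.5, 4.8]
grip_width: 0.0003
grasp_force: 2.1
```

The fold touch came at 114 mm, 4 mm high, so bar_3 is the unseated one. Now I'll push it down.

```bash
python3 -m pendant '[[0,0,-0.04,0,0,0,0],[0,0,-0.04,0,0,0,0],[0,0,0,0,0,0,0]]'
python3 -m pendant '[[0,0,-0.04,0,0,0,0],[0,0,-0.04,0,0,0,0],[0,0,0,0,0,0,0]]'
python3 -m pendant '[[0,0,-0.04,0,0,0,0],[0,0,-0.04,0,0,0,0],[0,0,0,0,0,0,0]]'
```

```text
clock: 10.15
tcp_pos: [0.4459, -0.0227, 0.1387]
ee_rot: [3.133, 0.217, 0.002]
wrist_force: [-5.6, 0.9, 11.7]
grip_width: -0.0001
grasp_force: 5.9
clock: 10.52
tcp_pos: [0.4459, -0.0227, 0.1371]
ee_rot: [3.133, 0.217, 0.003]
wrist_force: [-5.4, 0.3, 12.0]
grip_width: 0.0003
grasp_force: 6.6
clock: 10.9
tcp_pos: [0.4459, -0.0227, 0.1351]
ee_rot: [3.133, 0.217, 0.002]
wrist_force: [-5.7, 1.3, 14.0]
grip_width: 0.0
grasp_force: 6.8
```

```bash
python3 -m pendant '[[0,0,-0.04,0,0,0,0],[0,0,-0.04,0,0,0,0],[0,0,0,0,0,0,0],[0,0,0,0,0,0,0]]'
python3 - <<'E'
from station import bot
import cv2
for n,(x,y,w,h) in {'scene':(150,150,160,120),'wrist':(0,0,512,384)}.items():
    im=bot.read_camera(n)['img'][y:y+h,x:x+w,::-1]
    cv2.imwrite(f'pics/f_{n}.png',cv2.resize(im,(800,600),interpolation=cv2.INTER_CUBIC))
E
```

```text
clock: 11.4
tcp_pos: [0.4458, -0.0226, 0.135]
ee_rot: [3.133, 0.217, 0.004]
wrist_force: [-8.7, 1.1, 21.0]
grip_width: 0.0001
grasp_force: 10.7
```

View pics/f_wrist.png

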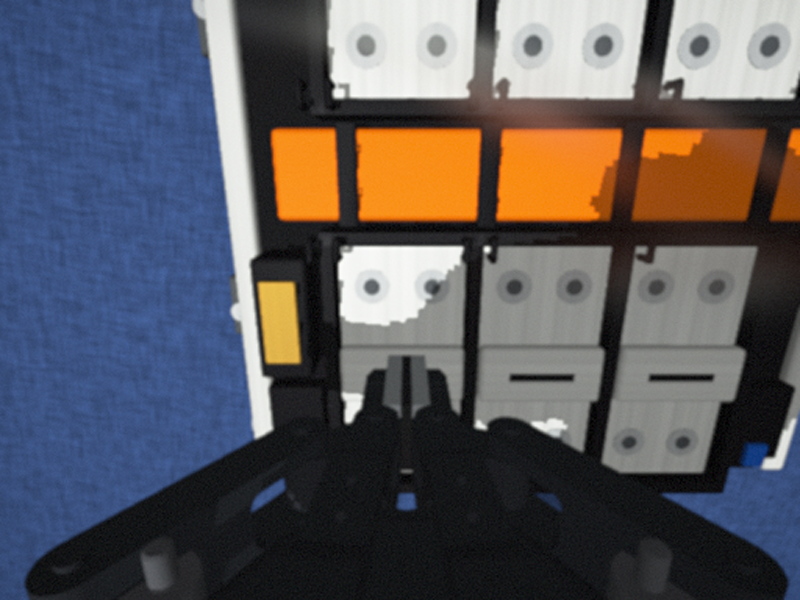

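The view shows the fingertips at (406,370) on bar_3's fold. Its edge, at v≈347, lines up with the neighbouring bars. The stop is hard at a tip height of 110 mm with 21 N, so the bar is seated and held.

```bash
python3 -c "
from station import bot
print(bot.hand_in())"
```

```text
the job is handed in; nothing more can be done
None
```

The loose bar was bar_3 (near row, left bay): I pushed it down until its fold stopped hard at the seated height of 110 mm, and handed in while still holding it with the fingertips at about 21 N.

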